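Clip the washed utensils into the drying stand and start the timer

ROBOT

A 7-joint arm with a two-finger parallel gripper is mounted at the origin on the work surface. World frame = base frame: x ahead of the robot, y to its left, z up, the work surface at z = 0. Lengths are in m, angles in rad, forces in N, time in s.
With the tool pointing down it reaches from about 0.425 to 0.925 m from the base axis. Payload 6.8 kg.
Tool frame: the origin (TCP) lies on the front face of the gripper's body, between the roots of the fingers; the fingertips stand 73 mm ahead of it and the grasp point (between the pads) lies 54 mm ahead of it (env.nose_length is the distance from the TCP to the fingertips, in m); z points along the fingers, y is the line along which they close (so a half turn about z gives the same grasp; the last joint's range is limited). The gripper opens to 85 mm and grips with 20 to 120 N. Pads are 22 mm wide; open, the fingers measure 114 mm over their backs; the gripper's body (76 mm by 85 mm) begins 54 mm behind the grasp point. The pads swing forward as they close: fully open they stand 13 mm farther back than shut.
Start: joints at [-1.394, 0.477, 0.022, 1.555, -0.011, 1.109, -0.083], TCP at [0.19, 0.648, 0.304] pointing down, gripper open.
Joint ranges: [-2.96, 2.96], [-0.34, 2.1], [-1.41, 1.46], [0.24, 2.44], [-1.37, 4.51], [0.17, 1.92], [-2.96, 2.96]. Speed limits (rad/s): [2.39, 2.39, 3.14, 3.14, 3.14, 3.14, 3.14].

INTERFACE

Orientations are given as a unit quaternion [w, x, y, z].
In Python, from cell import env, kin, camera, calibration, job gives the robot as it stands. The module is installed in compiled form; this text tells all that it offers. Calls block until the motion is done:
- env.reach(position, orientation): joint-space move of the TCP to a pose.
- env.movel(position, velocity=0.15, rot=None, stop_force=None): straight line of the TCP; rot=None keeps the orientation; velocity is the mean speed in m/s. With stop_force (N) it stops when the force on the tool has changed by that much, and returns True; else False.
- env.goto_joints(angles): joint-space move.
- env.grip(opening, f_grip=None): finger opening in m; f_grip is the grip in N (None keeps the last); returns when the fingers have stopped.
- env.dwell(seconds).
- kin.inverse_kinematics(position, orientation): joint angles nearest the present ones, or None.
- env.get_state(): the state.
- camera(name): name is "side" or "top" or "wrist"; returns (picture, depth): 400x640x3 uint8, blue, green, red; 400x640 float32, m along the optical axis (not along the pixel's ray), 0 where there is no reading.
- calibration(name): a dict with "fx", "fy", "cx", "cy" (pixels), "k1" (the pictures are not rectified: a ray, as slopes to the right and down, at radius r is drawn at 1 + k1 r^2 times it, then the intrinsics apply), "rvec" (rotation vector, rad) and "tvec" (3), from world to camera coordinates, as OpenCV has them. Camera axes: x right, y down, z forward; pixel columns grow to the right and rows downward; lengths in m; the calibration is good to about 2 mm. A picture is of the moment at which its call begins: read the wrist's pose just before it. calibration takes no time and is no camera call; for the wrist camera it gives the pose at the moment of the call.
A pose or a line that the arm cannot do raises env.PlanningError and nothing moves.
- job.job_done(): hands the job in; it is judged then, once.
The state is a dict: "time": time; "qpos": joint angles; "joint_velocities": joint speeds; "joint_torque": joint torques, N m; "tcp_pos": TCP position; "orientation": TCP orientation; "force": force on the tool from outside, world axes, zero at the start; "torque": the same for the moment, N m; "opening": finger opening in m; "gripper_force": force on a finger pad.
Only numpy, scipy, OpenCV 4.12 (cv2) and the standard library are available. Lean on these libraries where they do the work, as an engineer would, in place of code of your own. Each camera call takes 0.05 s, during which the arm holds its last target. There are 200 camera calls.

TASK

Load the drying stand: push the handle of every utensil lying on the grey mat down into a spring holder of its own, held about the handle's middle, head pointing away from the robot, until it is fully home. Only when all are in, set the white kitchen timer to 20 minutes (yellow pointer at the red mark), pressing down on it as you turn its knob so that the timer stays square on its coaster. Leave the mug, bowl, tumbler, bottle and jar where they are.

Things in the scene. Friction and masses are not known exactly. Their poses are not given: they have to be found in the camera images.
- turner: Black turner, flat 5 mm thick blade; may be absent. Round handle, diameter 18 mm, 180 mm long; origin: the middle of the handle, on its axis; x runs along the handle to the head, which spans x = 90 to 170 mm, 50 mm wide. Lies on the table at first: handle axis 9 mm up, z up. 65 to 105 g, balances 10 to 35 mm headwards of the origin.
- spoon: Red spoon, flat round 7 mm thick bowl; may be absent. Round handle, diameter 18 mm, 180 mm long; origin: the middle of the handle, on its axis; x runs along the handle to the head, which spans x = 90 to 155 mm, 50 mm wide. Lies on the table at first: handle axis 9 mm up, z up. 65 to 105 g, balances 10 to 35 mm headwards of the origin.
- brush: Dish brush, green handle, 18 mm thick white and green head; may be absent. Round handle, diameter 18 mm, 180 mm long; origin: the middle of the handle, on its axis; x runs along the handle to the head, which spans x = 90 to 160 mm, 40 mm wide. Lies on the table at first: handle axis 9 mm up, z up. 65 to 105 g, balances 10 to 35 mm headwards of the origin.
- skimmer: Skimmer, orange handle, flat round 5 mm thick steel head; may be absent. Round handle, diameter 18 mm, 180 mm long; origin: the middle of the handle, on its axis; x runs along the handle to the head, which spans x = 90 to 160 mm, 50 mm wide. Lies on the table at first: handle axis 9 mm up, z up. 65 to 105 g, balances 10 to 35 mm headwards of the origin.
- scraper: Scraper, blue handle, 10 mm thick yellow blade; may be absent. Round handle, diameter 18 mm, 180 mm long; origin: the middle of the handle, on its axis; x runs along the handle to the head, which spans x = 90 to 145 mm, 46 mm wide. Lies on the table at first: handle axis 9 mm up, z up. 65 to 105 g, balances 10 to 35 mm headwards of the origin.
- mat: Grey drying mat, flush with the table, 360 by 410 mm, on which the utensils lie at first with their handles roughly along its x and heads to its +x, about 80 mm apart. Origin: its centre.
- stand: White drying stand fixed to the table: plate 130 (x) by 320 (y) by 12 mm with five spring holders in a row along its y, 62 mm apart, each with two facing blue jaws (two lips each), mouth upwards. Handles go in along x. Lips: round bars, 10 mm apart when shut, tops 64 mm above the table, at x = -51 to -27 and 27 to 51 mm. Origin: centre of the underside, z = 0.
- coaster: Square cork coaster fixed to the table, 120 by 120 by 4 mm, under the timer. Origin: centre of its underside; its x axis is the direction the timer is lined up with.
- timer: Free-standing round white timer, diameter 76 mm, body 45 mm high, 280 g, loose on the coaster. Origin: centre of its underside, 4 mm above the table. Zero mark towards its -x; ticks each 5 minutes run clockwise on top, the fat red one is 20 minutes. Its knob is stiff (0.15 N m): pressed down too lightly, the whole timer spins instead; 10 to 15 N down holds it.
- knob (a joint): Timer knob, rad, clockwise seen from above from 0 = zero mark; 60 minutes = 5.236, the red 20-minute mark = 1.745. Stays where left, does not run down. A disc of diameter 56 mm, top 53 mm above the timer's underside, carries an upright black grip bar 46 mm long, 12 mm wide, 22 mm high, centred on the axis.
- knob_grip (a point): Centre of the top of the knob's grip bar, 75 mm above the timer's underside, on the axis of turning. Its x axis turns with the knob and lies along the bar; the yellow pointer is on the -x end.
- clip0 (a point): Holder 0: axis point of a handle fully home in it, 50 mm above the table; x: along the handle, towards the utensil's head, away from the robot; z up. Within 26 mm of it along x fingers have room down to 12 mm above the table. A handle lying on the shut lips is about 18 mm too high; 15 to 18 N straight down spreads the jaws, which snap over it; it then rests on two saddles and stays.
- clip1 (a point): Holder 1: axis point of a handle fully home in it, 50 mm above the table; x: along the handle, towards the utensil's head, away from the robot; z up. Within 26 mm of it along x fingers have room down to 12 mm above the table. A handle lying on the shut lips is about 18 mm too high; 15 to 18 N straight down spreads the jaws, which snap over it; it then rests on two saddles and stays.
- clip2 (a point): Holder 2: axis point of a handle fully home in it, 50 mm above the table; x: along the handle, towards the utensil's head, away from the robot; z up. Within 26 mm of it along x fingers have room down to 12 mm above the table. A handle lying on the shut lips is about 18 mm too high; 15 to 18 N straight down spreads the jaws, which snap over it; it then rests on two saddles and stays.
- clip3 (a point): Holder 3: axis point of a handle fully home in it, 50 mm above the table; x: along the handle, towards the utensil's head, away from the robot; z up. Within 26 mm of it along x fingers have room down to 12 mm above the table. A handle lying on the shut lips is about 18 mm too high; 15 to 18 N straight down spreads the jaws, which snap over it; it then rests on two saddles and stays.
- clip4 (a point): Holder 4: axis point of a handle fully home in it, 50 mm above the table; x: along the handle, towards the utensil's head, away from the robot; z up. Within 26 mm of it along x fingers have room down to 12 mm above the table. A handle lying on the shut lips is about 18 mm too high; 15 to 18 N straight down spreads the jaws, which snap over it; it then rests on two saddles and stays.
- mug: Bystander, leave alone: blue mug with a handle, 76 mm wide, 85 mm high; origin at the centre of its underside.
- bowl: Bystander, leave alone: white bowl, 120 mm wide, 55 mm high; origin at the centre of its underside.
- tumbler: Bystander, leave alone: green tumbler, 68 mm wide, 100 mm high; origin at the centre of its underside.
- soap: Bystander, leave alone: yellow soap bottle, 60 mm wide, 140 mm high; origin at the centre of its underside.
- jar: Bystander, leave alone: glass jar with red lid, 60 mm wide, 90 mm high; origin at the centre of its underside.
Things that resemble listed ones, but are neither listed nor needed, are in the scene too. What is meant by the scraper is not purple, and is the larger of those in its own colour.

How it is judged:
By the outcome, as a careful person would: the job done as asked, in the order asked, and still so for the second after the job is handed in, with the robot touching nothing.
Of turner, spoon, brush, scraper, skimmer only 3 to 5 are there at a start; the rules pass over those that are not, and their reading is None.
At some moment in a run one of turner, spoon, brush, scraper, skimmer may be knocked a few centimetres aside while the robot is not near it.
Once in a run the grip may slacken for a moment while it holds something.
It also fails if it takes over 210 s, if anything falls off the work surface, if the arm or the gripper's body presses on something with over 40 N, if the wrist force passes 120 N, or if a joint passes its speed limit or range.

## Working session

There is one attempt and no reset: what is moved stays moved. The work goes in short steps, each a Python script; the robot and the scene stay as the last script left them, time stands still between calls to the robot, and variables do not carry over. Pictures are saved under pics/ and viewed, at most 14 in all, crops included, and the job is handed in when it is done.

```bash
mkdir -p pics
cat > h.py <<'E'
from cell import env, kin, camera, calibration, job
import numpy as np, cv2
def rays(c,uv):
    p=np.array([(uv[0]-c['cx'])/c['fx'],(uv[1]-c['cy'])/c['fy']]);q=p.copy()
    for _ in range(20): q=p/(1+c['k1']*(q@q))
    return np.array([q[0],q[1],1.])
def world(c,uv,z=None,d=None):
    R=cv2.Rodrigues(np.array(c['rvec'],float))[0];t=np.array(c['tvec'],float).ravel()
    r=R.T@rays(c,uv);o=-R.T@t
    return o+r*(d if d is not None else (z-o[2])/r[2])
def proj(c,P):
    R=cv2.Rodrigues(np.array(c['rvec'],float))[0];t=np.array(c['tvec'],float).ravel()
    X=R@np.array(P,float)+t;s=X[:2]/X[2];s=s*(1+c['k1']*(s@s))
    return np.array([s[0]*c['fx']+c['cx'],s[1]*c['fy']+c['cy']])
E
python3 - <<'E'
from h import *
for n in ('top','side'):
    im,d=camera(n);c=calibration(n);cv2.imwrite(f'pics/{n}0.png',im);np.save(f'{n}0.npy',d);np.save(f'{n}c.npy',c)
    R=cv2.Rodrigues(np.array(c['rvec']))[0];print(n,c['fx'],-R.T@np.array(c['tvec']).ravel(),R[2])
s=env.get_state();print(s['time'],s['orientation'],s['force'],s['opening'])
E
```

```text
top 518.5605389964471 [ 0.06406771 -0.04431562  1.66310784] [ 2.04170632e-01 -1.24890657e-04 -9.78935308e-01]
side 456.5301167242297 [0.28506156 1.2431137  1.27345884] [ 0.06373843 -0.73349889 -0.67669549]
0.1 [-5.20132785e-05  1.41914899e-01  9.89878505e-01 -8.39090130e-04] [0.90447375 0.09073155 0.35627209] 0.08545395072633133
```

View pics/top0.png

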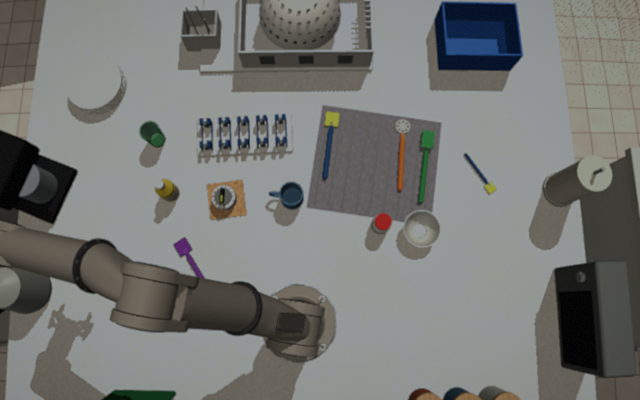

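View pics/side0.png

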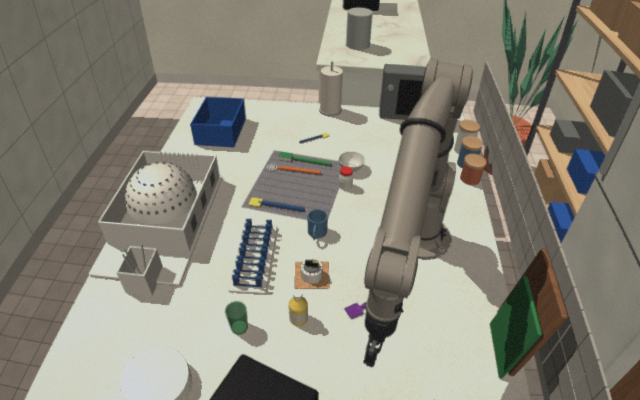

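Candidates: the scraper is the blue/yellow one on the mat at (330,145). The small blue/yellow one at (480,173) and the purple one at (188,255) are decoys. The skimmer is at (402,155) and the brush at (426,165). The timer is at (224,198), and the stand runs from (206,135) to (280,132). Next I'll take an enlarged crop to check this.

Run:
```python
from h import *
im=cv2.imread('pics/top0.png');c=np.load('topc.npy',allow_pickle=True).item();d=np.load('top0.npy')
cv2.imwrite('pics/crop0.png',cv2.resize(im[95:255,190:450],None,fx=3,fy=3,interpolation=cv2.INTER_CUBIC))
for n,uv,z in [('scr butt',(325,177),.009),('scr head',(330,126),.009),('ski butt',(401,190),.009),('ski head',(402,132),.009),('br butt',(422,202),.009),('br head',(427,150),.009),('small b',(467,155),.01),('small e',(487,183),.01),('mat',(324,106),0),('mat',(441,123),0),('mat',(431,223),0),('mat',(308,206),0),('timer',(224,198),.079),('cork',(207,183),.004),('cork',(243,180),.004),('cork',(246,215),.004),('cork',(210,219),.004)]:
    print(n,world(c,uv,z).round(3), world(c,uv,d=d[uv[1],uv[0]])[2].round(3))
```

```text
scr butt [ 0.465 -0.09   0.009] 0.014
scr head [ 0.641 -0.109  0.009] 0.007
ski butt [ 0.42  -0.338  0.009] 0.011
ski head [ 0.619 -0.351  0.009] 0.01
br butt [ 0.379 -0.406  0.009] 0.018
br head [ 0.556 -0.432  0.009] 0.008
small b [ 0.538 -0.566  0.01 ] 0.015
small e [ 0.441 -0.627  0.01 ] 0.006
mat [ 0.717 -0.09   0.   ] 0.012
mat [ 0.654 -0.488  0.   ] -0.007
mat [ 0.311 -0.434  0.   ] 0.025
mat [ 0.371 -0.033  0.   ] -0.004
timer [0.384 0.229 0.079] 0.062
cork [0.45  0.299 0.004] 0.006
cork [0.459 0.18  0.004] -0.006
cork [0.342 0.168 0.004] 0.001
cork [0.329 0.286 0.004] 0.007
```

View pics/crop0.png

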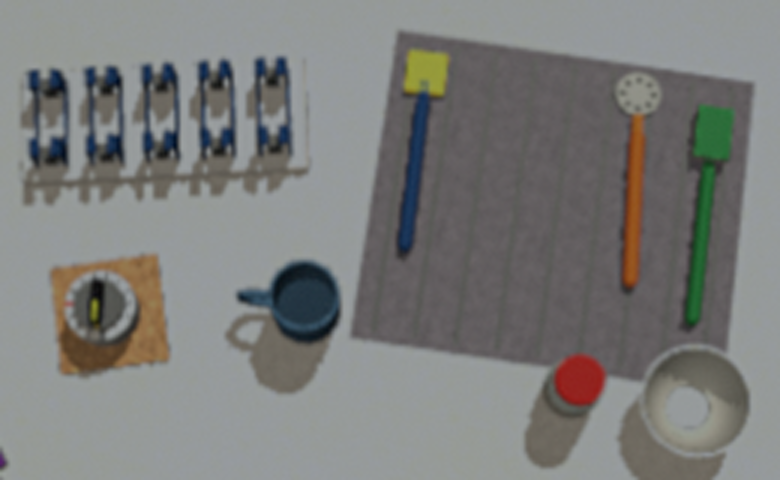

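On the mat: scraper at crop (415,160), skimmer (635,190) and brush (703,210). The small blue scraper and the purple one are off it. The timer's yellow pointer is at the robot-side end, crop (95,312), and its red mark is at crop (68,305). The five holders run from crop (47,118) to (272,106). I'll take closer views with the wrist camera.

```bash
cat >> h.py <<'E'
def Q(th): return np.array([0,-np.sin(th/2),np.cos(th/2),0])
def shot(n):
    c=calibration('wrist');im,d=camera('wrist');cv2.imwrite(f'pics/{n}.png',im);np.save(f'{n}.npy',d);np.save(f'{n}c.npy',c)
    return im,d,c
E
python3 - <<'E'
from h import *
c=np.load('topc.npy',allow_pickle=True).item()
for uv in [(205.7,134.3),(280.7,130.3)]: print(world(c,uv,.06).round(3))
env.reach([.50,.23,.42],Q(0));_,d,c=shot('w_stand')
R=cv2.Rodrigues(np.array(c['rvec']))[0];print(-R.T@np.array(c['tvec']).ravel(),R.round(2),c['fx'])
env.reach([.50,-.26,.46],Q(0));shot('w_mat');s=env.get_state();print(s['time'],s['qpos'],s['tcp_pos'])
E
```

```text
[0.599 0.298 0.06 ]
[0.61  0.053 0.06 ]
[0.42326076 0.23189935 0.48905488] [[-0.    1.   -0.  ]
 [ 0.95  0.    0.3 ]
 [ 0.3   0.   -0.95]] 282.918472031937
3.9167 [-0.25718863  0.21051043  0.75860088  1.64843298 -0.14834206  1.34223467
  2.09741795] [ 0.50076474 -0.25862851  0.45972732]
```

View pics/w_stand.png

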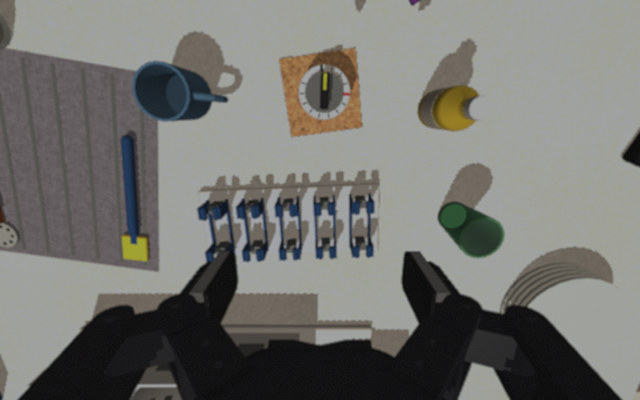

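View pics/w_mat.png

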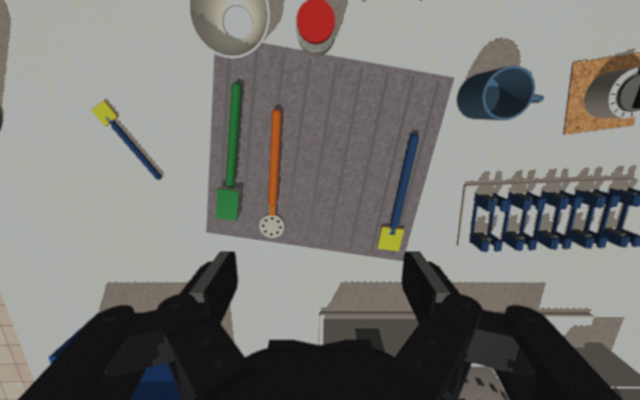

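The wrist view over the mat shows the brush handle from (237,85) to (231,187), the skimmer from (277,110) to (273,213) and the scraper from (413,133) to (392,230). The small decoy is off the mat at (130,140). In the stand view the jaws run from (213,208) to (361,203) near the robot and (220,249) to (361,242) farther away. The timer bar runs from (323,68) to (325,107).

```bash
cat >> h.py <<'E'
HS={'brush':(45,85,(90,60)),'skimmer':(5,20,(130,60)),'scraper':(100,125,(100,40))}
def handle(name,im,c,z=.012,lo=(.30,-.52),hi=(.80,-.0),d=None):
    """largest blob of handle colour in a world box -> (centre xy, angle, length)"""
    a,b,(s,v)=HS[name];hsv=cv2.cvtColor(im,cv2.COLOR_BGR2HSV)
    m=cv2.inRange(hsv,(a,s,v),(b,255,255))
    ys,xs=np.nonzero(m);P=np.array([world(c,(x,y),z)[:2] for x,y in zip(xs,ys)])
    ok=np.all((P>lo)&(P<hi),axis=1);m[:]=0;m[ys[ok],xs[ok]]=255
    n,l,st,_=cv2.connectedComponentsWithStats(m);k=1+np.argmax(st[1:,4])
    ys,xs=np.nonzero(l==k);P=np.array([world(c,(x,y),z)[:2] for x,y in zip(xs,ys)])
    if name=='brush':   # head has the same colour: drop wide part
        pass
    ctr,dr=P.mean(0),None
    for _ in range(3):
        u=np.linalg.svd(P-P.mean(0),full_matrices=False)[2][0];u=u*np.sign(u[0])
        t=(P-P.mean(0))@u;w=(P-P.mean(0))@np.array([-u[1],u[0]])
        keep=np.abs(w)<.014
        if name=='brush': keep&=t<t.min()+.172
        if _<2: P=P[keep] if keep.sum()>20 else P
    t=P@u;mid=(np.percentile(t,1)+np.percentile(t,99))/2
    L=t.max()-t.min()
    if name=='brush': mid=np.percentile(t,1)+.089
    cc=P.mean(0)+u*(mid-P.mean(0)@u)
    return cc,np.arctan2(u[1],u[0]),L
E
python3 - <<'E'
from h import *
L=lambda n:(cv2.imread(f'pics/{n}.png'),np.load(f'{n}c.npy',allow_pickle=True).item(),np.load(f'{n}.npy'))
im,c,d=L('w_mat')
for n in HS: print(n,*handle(n,im,c))
im,c,d=L('w_stand')
print('scraper from stand view',*handle('scraper',im,c))
N=[(213,208),(251,207),(288,205),(324,204),(361,203)];F=[(220,249),(256,247),(290,245),(326,243),(361,242)]
for z in(.055,.064):
  a=np.array([world(c,p,z)[:2] for p in N]);b=np.array([world(c,p,z)[:2] for p in F]);print(z,((a+b)/2).round(4).tolist(),(b-a).round(3).tolist())
for n,p,z in[('bar',(323,68),.079),('bar',(325,107),.079)]:print(n,world(c,p,z),world(c,p,d=d[p[1],p[0]]))
for p in[(279,58),(355,47),(363,129),(291,137)]:print('cork',world(c,p,.004))
cv2.imwrite('pics/crop_st.png',np.vstack([cv2.resize(im[170:270,190:390],(800,400),interpolation=cv2.INTER_CUBIC)]))
cv2.imwrite('pics/crop_ti.png',cv2.resize(im[40:145,270:375],None,fx=5,fy=5,interpolation=cv2.INTER_CUBIC))
E
```

```text
brush [ 0.46642158 -0.41214193] -0.15733753095955982 0.17191448897443623
skimmer [ 0.51628674 -0.34101324] -0.09106229675328115 0.1955536088367273
scraper [ 0.55447274 -0.10054309] -0.13038166972136725 0.19391856506953342
scraper from stand view [ 0.55613802 -0.09763747] -0.12973961832157924 0.19355687656594717
0.055 [[0.6082, 0.0622], [0.6053, 0.1235], [0.6016, 0.1823], [0.5987, 0.2418], [0.5967, 0.301]] [[0.073, 0.004], [0.071, 0.004], [0.071, 0.001], [0.069, 0.004], [0.069, 0.003]]
0.064 [[0.6043, 0.0657], [0.6015, 0.1258], [0.5979, 0.1833], [0.595, 0.2416], [0.5931, 0.2996]] [[0.072, 0.004], [0.07, 0.004], [0.07, 0.001], [0.068, 0.004], [0.067, 0.003]]
bar [0.36717464 0.23651784 0.079     ] [0.36298449 0.23686289 0.04836516]
bar [0.41607895 0.23961117 0.079     ] [0.41607711 0.23961315 0.07889466]
cork [0.3430308 0.1690743 0.004    ]
cork [0.32744755 0.28622304 0.004     ]
cork [0.449308   0.30455554 0.004     ]
cork [0.46268855 0.18441426 0.004     ]
```

View pics/crop_st.png

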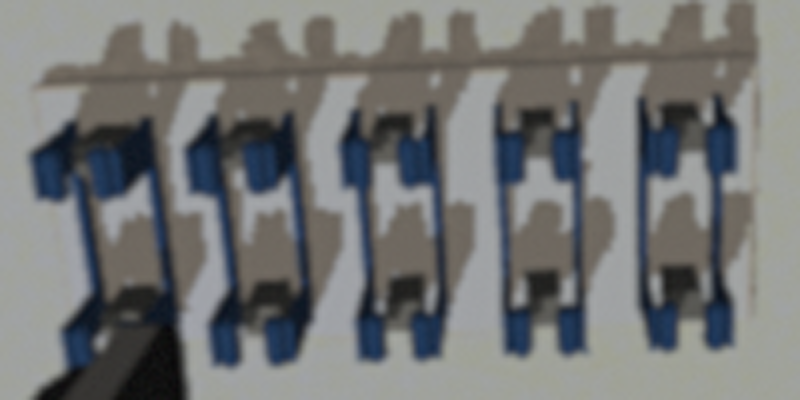

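```bash
cat >> h.py <<'E'
def cloud(c,d,box):
    ys,xs=np.mgrid[0:d.shape[0],0:d.shape[1]];K=np.array([[c['fx'],0,c['cx']],[0,c['fy'],c['cy']],[0,0,1.]])
    u=cv2.undistortPoints(np.stack([xs,ys],-1).reshape(-1,1,2).astype(float),K,np.array([c['k1'],0,0,0,0.])).reshape(-1,2)
    R=cv2.Rodrigues(np.array(c['rvec'],float))[0];t=np.array(c['tvec'],float).ravel()
    P=(np.c_[u,np.ones(len(u))]*d.reshape(-1,1)-t)@R;(x0,x1,y0,y1,z0,z1)=box
    k=(d.ravel()>0)&(P[:,0]>x0)&(P[:,0]<x1)&(P[:,1]>y0)&(P[:,1]<y1)&(P[:,2]>z0)&(P[:,2]<z1)
    return P[k]
E
python3 - <<'E'
from h import *
env.reach([.56,.18,.34],Q(.048));im,d,c=shot('w_st2')
ct=np.load('topc.npy',allow_pickle=True).item();dt=np.load('top0.npy')
vis=np.hstack([cv2.resize(im[0:250],(640,250))]);cv2.imwrite('pics/st2.png',cv2.resize(im[60:260,160:480],None,fx=2.5,fy=2.5,interpolation=cv2.INTER_CUBIC))
for n,cc,dd in(('wrist',c,d),('top',ct,dt)):
    P=cloud(cc,dd,(.5,.7,.0,.36,.045,.08))
    th=.048;X=np.array([np.cos(th),np.sin(th)]);Y=np.array([-np.sin(th),np.cos(th)])
    x=P[:,:2]@X;y=P[:,:2]@Y
    h,e=np.histogram(y,np.arange(.0,.34,.004));print(n,len(P),np.percentile(P[:,2],[50,95]));print([(round(a,3),int(b)) for a,b in zip(e,h)])
    h,e=np.histogram(x,np.arange(.52,.70,.006));print([(round(a,3),int(b)) for a,b in zip(e,h)])
E
```

```text
wrist 3580 [0.06085059 0.06311209]
[(np.float64(0.0), 0), (np.float64(0.004), 0), (np.float64(0.008), 99), (np.float64(0.012), 79), (np.float64(0.016), 111), (np.float64(0.02), 69), (np.float64(0.024), 0), (np.float64(0.028), 2), (np.float64(0.032), 76), (np.float64(0.036), 122), (np.float64(0.04), 128), (np.float64(0.044), 86), (np.float64(0.048), 0), (np.float64(0.052), 0), (np.float64(0.056), 0), (np.float64(0.06), 0), (np.float64(0.064), 0), (np.float64(0.068), 51), (np.float64(0.072), 92), (np.float64(0.076), 101), (np.float64(0.08), 97), (np.float64(0.084), 0), (np.float64(0.088), 0), (np.float64(0.092), 46), (np.float64(0.096), 106), (np.float64(0.1), 97), (np.float64(0.104), 100), (np.float64(0.108), 0), (np.float64(0.112), 0), (np.float64(0.116), 0), (np.float64(0.12), 0), (np.float64(0.124), 0), (np.float64(0.128), 0), (np.float64(0.132), 93), (np.float64(0.136), 101), (np.float64(0.14), 114), (np.float64(0.144), 26), (np.float64(0.148), 0), (np.float64(0.152), 15), (np.float64(0.156), 99), (np.float64(0.16), 100), (np.float64(0.164), 111), (np.float64(0.168), 11), (np.floa
[... 3756 characters left out ...]
]
[(np.float64(0.52), 0), (np.float64(0.526), 0), (np.float64(0.532), 0), (np.float64(0.538), 0), (np.float64(0.544), 0), (np.float64(0.55), 0), (np.float64(0.556), 0), (np.float64(0.562), 2), (np.float64(0.568), 76), (np.float64(0.574), 86), (np.float64(0.58), 76), (np.float64(0.586), 52), (np.float64(0.592), 4), (np.float64(0.598), 0), (np.float64(0.604), 0), (np.float64(0.61), 0), (np.float64(0.616), 0), (np.float64(0.622), 0), (np.float64(0.628), 0), (np.float64(0.634), 0), (np.float64(0.64), 3), (np.float64(0.646), 72), (np.float64(0.652), 86), (np.float64(0.658), 74), (np.float64(0.664), 56), (np.float64(0.67), 3), (np.float64(0.676), 0), (np.float64(0.682), 0), (np.float64(0.688), 0)]
```

View pics/st2.png

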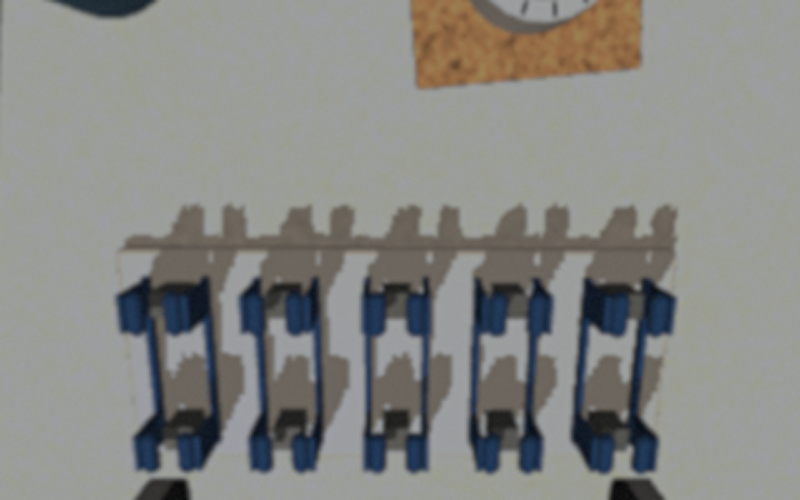

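Close view of the stand: all five holders are clear and square to the camera at yaw 0.048, with near lips at about row 310 and far lips at about row 440. The spacing comes out at 62 mm, as described. I'll pick the scraper first.

```bash
cat >> h.py <<'E'
TH=.048;SX=np.array([np.cos(TH),np.sin(TH)]);SY=np.array([-SX[1],SX[0]])
CLIP=[.6195*SX+y*SY for y in(.027,.0885,.150,.212,.2735)]
def pick(name,guess,th):
    env.grip(.085);env.reach([guess[0]-.02,guess[1],.34],Q(th));env.dwell(.2)
    im,d,c=shot('look_'+name);p,a,L=handle(name,im,c);print(name,p.round(4),a.round(3),L.round(3))
    if abs(L-.185)>.02 or np.hypot(*(p-guess))>.07: print('SUSPECT');return None
    env.reach([p[0],p[1],.17],Q(a));env.grip(.045);env.movel([p[0],p[1],.0755],.1,stop_force=10)
    s=env.get_state();print('at',s['tcp_pos'].round(4),s['force'].round(1))
    env.grip(.0,90);s=env.get_state();print('open',s['opening'],s['gripper_force'])
    env.movel([p[0],p[1],.20],.12);env.dwell(.2);s=env.get_state();print('lift',s['opening'],s['gripper_force'],s['force'].round(2),s['time'])
    return p
E
python3 - <<'E'
from h import *
pick('scraper',np.array([.555,-.099]),-.13)
shot('held1')
E
```

```text
scraper [ 0.551 -0.099] -0.131 0.183
at [ 0.5514 -0.0992  0.076 ] [0.5 0.9 0.5]
open 0.01458611423237646 87.98403024673462
lift 0.01476595617626415 88.02040100097656 [-0.87 -0.6   0.03] 11.25
```

View pics/held1.png

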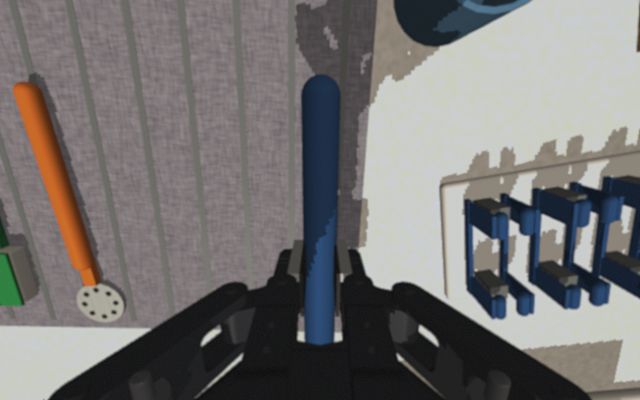

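The scraper is held centred between the pads, its butt at (320,75). I'll check its height and tilt from the depth image.

```bash
cat >> h.py <<'E'
def held(n='hl'):
    """axis of held handle relative to TCP, from the depth of its butt half: z(top) at stations along tool -x"""
    s=env.get_state();im,d,c=shot(n);p=s['tcp_pos'];w,qx,qy,qz=s['orientation'];th=-2*np.arctan2(qx,qy)
    P=cloud(c,d,(p[0]-.2,p[0]+.0,p[1]-.1,p[1]+.1,p[2]-.14,p[2]-.03))-p
    x=P[:,0]*np.cos(th)+P[:,1]*np.sin(th);y=-P[:,0]*np.sin(th)+P[:,1]*np.cos(th)
    k=(abs(y)<.02)&(x<-.03);x,y,z=x[k],y[k],P[k,2]
    print('butt x',np.percentile(x,1).round(4),'n',k.sum())
    st=[]
    for a in np.arange(-.095,-.03,.015):
        j=(x>a)&(x<a+.015)
        if j.sum()>8: st.append((a+.0075,np.percentile(z[j],85)-.009,np.median(y[j])))
    st=np.array(st);f=np.polyfit(st[:,0],st[:,1],1);print('axis z at grasp',f[1].round(4),'slope',f[0].round(3),'y',st[:,2].round(4))
    return f
E
python3 - <<'E'
from h import *
held()
E
```

```text
butt x -0.0907 n 4981
axis z at grasp -0.0681 slope -0.001 y [0.0015 0.0011 0.0011 0.0011 0.0011]
```

```bash
cat >> h.py <<'E'
def insert(k,off=.068):
    p=CLIP[k];s=env.get_state();t=s['tcp_pos']
    env.movel([t[0],t[1],.25],.2);env.reach([p[0],p[1],.25],Q(TH));env.dwell(.2)
    f=held('pre%d'%k);off=-f[1] if abs(f[1]+off)<.01 else off
    if abs(f[0])>.08: print('TILT');return False
    env.movel([p[0],p[1],.075+off],.12);env.dwell(.2);f0=env.get_state()['force'][2]
    hit=env.movel([p[0],p[1],.047+off],.03,stop_force=32)
    s=env.get_state();print('push',hit,s['tcp_pos'].round(4),'handle z',s['tcp_pos'][2]-off,'F',s['force'].round(1),f0.round(1),s['opening'])
    return True
E
python3 - <<'E'
from h import *
insert(0)
im,_=camera('side');cv2.imwrite('pics/s1.png',cv2.resize(im[200:320,200:360],(800,600),interpolation=cv2.INTER_CUBIC))
E
```

```text
butt x -0.0907 n 4969
axis z at grasp -0.068 slope 0.001 y [0.001  0.0011 0.0011 0.0011 0.0011]
push False [0.6179 0.0558 0.1171] handle z 0.04914112550925835 F [-6.  -0.4 21.2] -0.1 0.014504085096688666
```

View pics/s1.png

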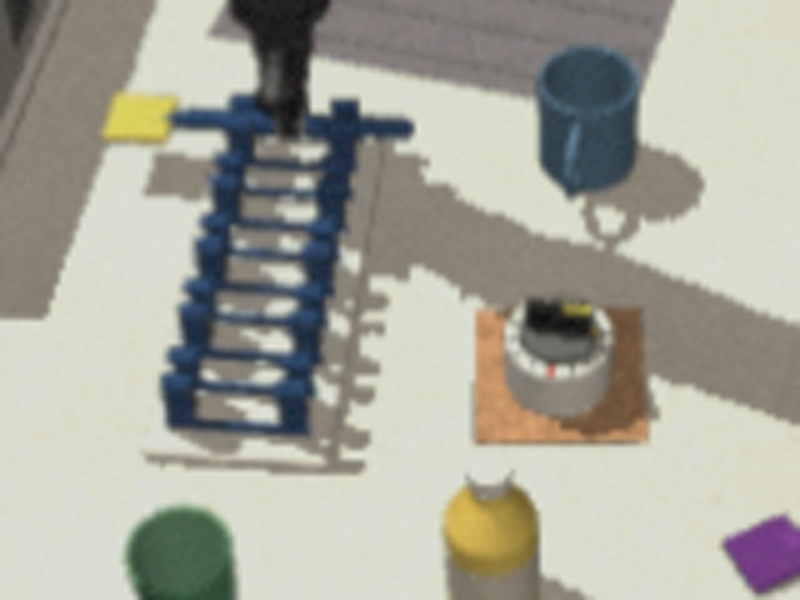

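The scraper is in the end holder, with the gripper at crop (285,110), its head pointing away from the robot and the handle about 50 mm up. I'll release it, check it by depth, then pick the skimmer.

```bash
cat >> h.py <<'E'
def verify(k,n):
    s=env.get_state();p=CLIP[k];im,d,c=shot(n)
    P=cloud(c,d,(p[0]-.13,p[0]+.0,p[1]-.04,p[1]+.04,.035,.10));q=P[:,:2]-p;x=q@SX;y=q@SY
    for a,b in((-.09,-.055),(-.024,.0)):
        j=(abs(y)<.012)&(x>a)&(x<b);z=P[j,2];print('verify',k,(a,b),j.sum(),'top',np.percentile(z,85).round(4) if j.sum()>5 else None,'y',np.median(y[j]).round(4) if j.sum() else None)
    j=abs(y)<.012;print('butt',np.percentile(x[j],1).round(4))
def release(k):
    env.grip(.045);p=CLIP[k];env.movel([p[0],p[1],.19],.12);env.movel([p[0]-.01,p[1],.30],.2);env.dwell(.15);verify(k,'ver%d'%k);print(env.get_state()['time'])
E
python3 - <<'E'
from h import *
release(0)
p=pick('skimmer',np.array([.516,-.341]),-.09)
if p is not None: held('hs')
E
```

```text
verify 0 (-0.09, -0.055) 526 top 0.0582 y -0.0002
verify 0 (-0.024, 0.0) 323 top 0.0582 y 0.0009
butt -0.09
17.1667
skimmer [ 0.5157 -0.3415] -0.093 0.197
at [ 0.5161 -0.3419  0.0761] [ 0.  -0.3  0.3]
open 0.014465730747292944 87.99659371376038
lift 0.014779967282686048 88.0338728427887 [-0.25 -0.36 -1.68] 23.475
butt x -0.0964 n 5560
axis z at grasp -0.0684 slope -0.005 y [0.0011 0.0011 0.0011 0.0011 0.0012]
```

The skimmer is gripped about 6 mm headward of its middle, so I'll shift the placement to match.

```bash
sed -i 's/def insert(k,off=.068):/def insert(k,off=.068,dx=0):/; s/^    p=CLIP\[k\];s=env.get_state();t=/    p=CLIP[k]+dx*SX;s=env.get_state();t=/' h.py
python3 - <<'E'
from h import *
if insert(2,dx=.006): release(2)
p=pick('brush',np.array([.466,-.412]),-.157)
if p is not None: held('hb')
E
```

```text
butt x -0.0963 n 5554
axis z at grasp -0.0683 slope -0.002 y [0.0011 0.0011 0.0011 0.0011 0.0012]
push False [0.6179 0.1794 0.1172] handle z 0.048866944909500776 F [-5.5 -1.1 18.3] -0.1 0.014353162162417214
verify 2 (-0.09, -0.055) 551 top 0.0582 y 0.0007
verify 2 (-0.024, 0.0) 305 top 0.0581 y 0.0008
butt -0.09
30.4917
brush [ 0.4665 -0.4128] -0.157 0.171
at [ 0.4667 -0.4132  0.0761] [-0.1 -0.1  0.2]
open 0.014467430048572507 87.98757076263428
lift 0.01426900017980838 88.01693201065063 [ 0.14 -0.31 -0.45] 37.4583
butt x -0.0911 n 4995
axis z at grasp -0.0681 slope 0.0 y [0.0015 0.0015 0.0011 0.0011 0.0012]
```

Run:
```python
from h import *
if insert(4): release(4)
env.reach([.45,.22,.36],Q(TH));env.dwell(.2);im,d,c=shot('tim1')
P=cloud(c,d,(.33,.47,.16,.31,.07,.09));print('bar pts',len(P),P.mean(0),cv2.minAreaRect(P[:,:2].astype(np.float32)*1000))
P=cloud(c,d,(.33,.47,.16,.31,.040,.053));print('rim',cv2.minEnclosingCircle(P[:,:2].astype(np.float32)*1000))
for z in(.049,):print(np.percentile(P[:,0],[.5,99.5]),np.percentile(P[:,1],[.5,99.5]))
t,_=camera('top');s,_=camera('side')
cv2.imwrite('pics/chk.png',np.hstack([cv2.resize(t[90:240,180:450],(450,250)),cv2.resize(s[190:330,200:340],(300,250))]))
cv2.imwrite('pics/tim_c.png',cv2.resize(im[20:200,220:430],None,fx=3,fy=3,interpolation=cv2.INTER_CUBIC))
```

```text
butt x -0.0909 n 4992
axis z at grasp -0.0681 slope -0.0 y [0.0011 0.0011 0.0012 0.0012 0.0012]
push False [0.606  0.3027 0.1172] handle z 0.04907852581266221 F [-5.  -1.2 16.6] -0.1 0.01450627788375176
verify 4 (-0.09, -0.055) 533 top 0.0582 y 0.0018
verify 4 (-0.024, 0.0) 315 top 0.0581 y 0.0008
butt -0.0908
45.1417
bar pts 389 [0.39487619 0.23827328 0.07806555] ((395.41204833984375, 238.52671813964844), (12.056510925292969, 45.73960876464844), 87.96541595458984)
rim ((395.4370422363281, 238.46145629882812), 37.81623077392578)
[0.35879631 0.43181989] [0.20185783 0.27493565]
```

View pics/tim_c.png

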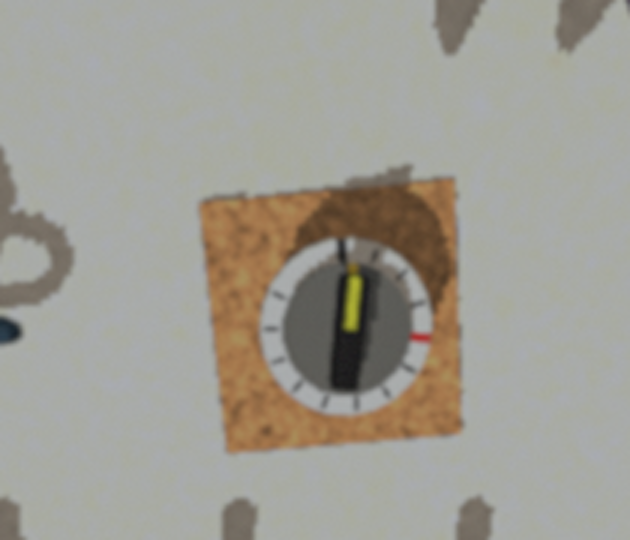

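View pics/chk.png

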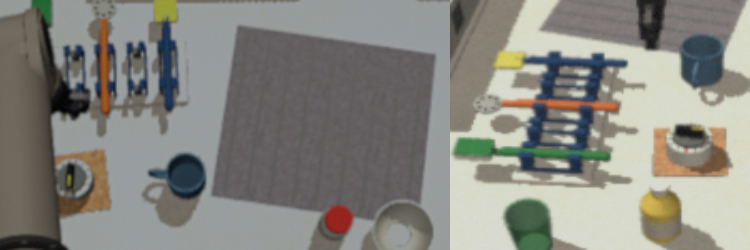

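All three utensils are home, heads pointing away. The handle tops read 58 mm at both ends. On the timer, the zero mark is at crop (341,250), the red mark at (421,338), the pointer tip at (353,268), and the coaster corners at (201,200), (455,180), (461,432) and (228,452).

Run:
```python
from h import *
c=np.load('tim1c.npy',allow_pickle=True).item();f=lambda u,v:(220+(u+.5)/3-.5,20+(v+.5)/3-.5)
W=lambda u,v,z:world(c,f(u,v),z)[:2]
C=np.array([.3954,.2385]);ang=lambda v:np.degrees(np.arctan2(v[1],v[0]))
z0=W(341,250,.049);r=W(421,338,.049);o=W(356,403,.049)
print('zero',ang(C-z0),np.hypot(*(z0-C)),'red',ang(r-C),np.hypot(*(r-C)),'30min tick',ang(o-C))
k=[W(*p,.004) for p in[(201,200),(455,180),(461,432),(228,452)]]
print('cork',ang(k[3]-k[0]),ang(k[2]-k[1]),ang(k[1]-k[0])-90,ang(k[2]-k[3])-90,np.mean(k,0))
q0=env.get_state()['qpos'];print('q7',q0[6])
import math
# feasibility: start/end orientations, either half turn
for th in(-.035,-.035-np.pi,-.035+np.pi):
  for dd in(0,-.8,-1.62,-1.75):
    q=kin.inverse_kinematics([.395,.2375,.135],Q(th+dd));print(round(th,2),dd,None if q is None else np.round(q,2))
```

```text
zero 7.503377909440966 0.03274248323110694 red 86.49473881146838 0.03294943652199449 30min tick 11.710079286893452
cork 7.41913059567123 7.472276856725197 6.966842757311937 7.807487657222481 [0.39441587 0.23588763]
q7 1.427258224088638
-0.04 0 [-1.37  0.55  0.88  2.23 -0.72  0.67  1.57]
-0.04 -0.8 [-1.47  0.66  1.06  2.24 -0.89  0.76  0.95]
-0.04 -1.62 [-1.56  0.83  1.24  2.24 -1.07  0.92  0.3 ]
-0.04 -1.75 [-1.57  0.86  1.27  2.24 -1.09  0.95  0.19]
-3.18 0 [-1.56  0.85  1.27  2.24 -1.09  0.95 -1.2 ]
-3.18 -0.8 [-0.35  0.41 -0.38  2.17  0.27  0.6   2.95]
-3.18 -1.62 [-1.18  0.46  0.62  2.22 -0.48  0.59  2.85]
-3.18 -1.75 [-1.19  0.46  0.63  2.22 -0.49  0.6   2.74]
3.11 0 [-1.56  0.85  1.27  2.24 -1.09  0.95 -1.2 ]
3.11 -0.8 [-0.35  0.41 -0.38  2.17  0.27  0.6   2.95]
3.11 -1.62 [-1.18  0.46  0.62  2.22 -0.48  0.59  2.85]
3.11 -1.75 [-1.19  0.46  0.63  2.22 -0.49  0.6   2.74]
```

```bash
cat >> h.py <<'E'
def press(target=12.5,f0=0):
    for _ in range(12):
        s=env.get_state();e=target-(s['force'][2]-f0)
        if abs(e)<1.2: break
        p=s['tcp_pos'];global ZC
        ZC-=np.clip(e*PG,-.0015,.0015);env.movel([PX[0],PX[1],ZC],.02,rot=Q(PX[2]));env.dwell(.08)
    s=env.get_state();print('th %.3f z %.4f cmd %.4f F %s T %s'%(PX[2],s['tcp_pos'][2],ZC,(s['force']-[0,0,f0]).round(1),s['torque'].round(2)))
PG=.0001;PX=[0,0,0];ZC=0
E
python3 - <<'E'
import h;from h import *
C=[.395,.2376];a=-.035
env.grip(.045);env.reach([C[0],C[1],.20],Q(a));env.movel([C[0],C[1],.137],.08,stop_force=8);env.dwell(.3)
s=env.get_state();f0=s['force'][2];print(s['tcp_pos'].round(4),s['force'].round(2),f0)
env.grip(0.,60);env.dwell(.2);s=env.get_state();print('open',s['opening'],s['gripper_force'],s['tcp_pos'].round(4),s['force'].round(2))
np.save('f0.npy',f0)
h.PX=[C[0],C[1],a];h.ZC=.137;press(12.5,f0)
E
```

```text
[0.3951 0.2377 0.1372] [ 0.58 -0.06 -0.25] -0.246234990906379
open 0.010295479637687557 60.96770167350769 [0.395  0.2376 0.1372] [-1.29 -0.27  5.64]
th -0.035 z 0.1372 cmd 0.1366 F [-3.5 -1.  13. ] T [-0.24  0.78  0.02]
```

Run:
```python
import h;from h import *
f0=float(np.load('f0.npy'));h.ZC=.1366
for th in np.linspace(-.035,-1.618,11)[1:]:
    h.PX=[.395,.2376,th];env.movel([.395,.2376,h.ZC],.02,rot=Q(th));press(12.5,f0)
s=env.get_state();print(s['time'],s['opening'],s['qpos'].round(2))
im,_=camera('side');cv2.imwrite('pics/s3.png',cv2.resize(im[230:310,270:370],(500,400),interpolation=cv2.INTER_CUBIC))
```

```text
th -0.193 z 0.1372 cmd 0.1366 F [-3.4  0.3 11.7] T [-0.13  0.52 -0.1 ]
th -0.352 z 0.1371 cmd 0.1364 F [-2.8 -0.6 12.8] T [-0.17  0.63 -0.09]
th -0.510 z 0.1372 cmd 0.1364 F [-2.1 -1.  13.4] T [-0.09  0.53 -0.13]
th -0.668 z 0.1372 cmd 0.1364 F [-1.7  0.6 13.5] T [-0.03  0.45 -0.21]
th -0.827 z 0.1372 cmd 0.1364 F [-1.4  1.  12.5] T [-0.02  0.39 -0.18]
th -0.985 z 0.1372 cmd 0.1364 F [-1.5  0.5 12.1] T [ 0.02  0.39 -0.14]
th -1.143 z 0.1372 cmd 0.1364 F [-1.5  0.5 12. ] T [ 0.05  0.39 -0.12]
th -1.301 z 0.1372 cmd 0.1364 F [-1.7 -0.9 12.6] T [-0.01  0.37 -0.13]
th -1.460 z 0.1372 cmd 0.1364 F [-0.6 -0.3 12. ] T [ 0.04  0.34 -0.17]
th -1.618 z 0.1372 cmd 0.1364 F [-1.8  0.3 11.9] T [ 0.11  0.41 -0.18]
55.4167 0.010260194647850465 [-1.56  0.83  1.26  2.24 -1.07  0.93  0.34]
```

Pressing force held at 12–13.5 N through the turn, with steady torque. I'll release and check from above.

Run:
```python
from h import *
env.movel([.395,.2376,.1372],.02);env.grip(.045);env.movel([.395,.2376,.22],.1)
env.reach([.45,.22,.36],Q(TH));env.dwell(.2);im,d,c=shot('tim2')
P=cloud(c,d,(.33,.47,.16,.31,.07,.09));print('bar',len(P),P.mean(0),cv2.minAreaRect(P[:,:2].astype(np.float32)*1000))
P=cloud(c,d,(.33,.47,.16,.31,.040,.053));print('rim',cv2.minEnclosingCircle(P[:,:2].astype(np.float32)*1000))
for k in(0,2,4): verify(k,'fin%d'%k)
cv2.imwrite('pics/tim2_c.png',cv2.resize(im[20:200,220:430],None,fx=3,fy=3,interpolation=cv2.INTER_CUBIC))
```

```text
bar 394 [0.39425839 0.23749258 0.07803855] ((394.50872802734375, 237.6502227783203), (45.685813903808594, 12.05840015411377), 87.43360137939453)
rim ((394.40673828125, 237.75433349609375), 37.75047302246094)
verify 0 (-0.09, -0.055) 308 top 0.058 y 0.0044
verify 0 (-0.024, 0.0) 182 top 0.0578 y 0.0041
butt -0.0912
verify 2 (-0.09, -0.055) 280 top 0.058 y 0.0024
verify 2 (-0.024, 0.0) 165 top 0.0579 y 0.0022
butt -0.0913
verify 4 (-0.09, -0.055) 269 top 0.0579 y -0.0002
verify 4 (-0.024, 0.0) 0 top None y None
butt -0.0925
```

View pics/tim2_c.png

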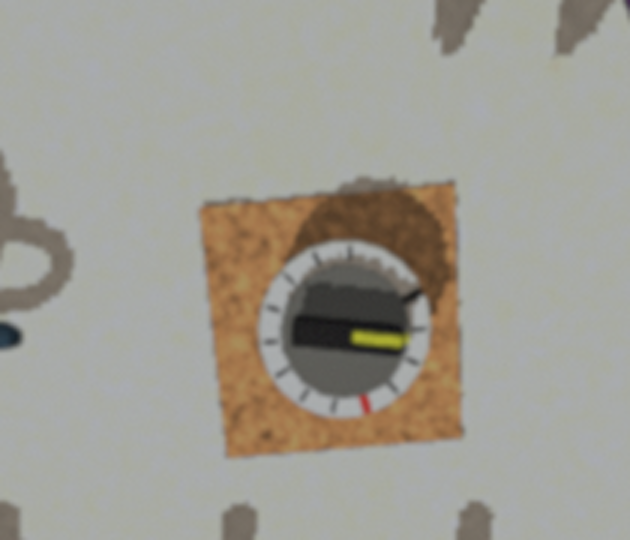

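The timer turned with the knob: the zero mark is now at (412,295) and the red mark at (366,404). The pressing was too light in practice. I'll turn the whole timer back without pressing, so the stiff knob carries it, then set the knob with more force, checking early. First the body angle, then the turn back.

```bash
cat >> h.py <<'E'
def marks(name,z0,r,C):
    c=np.load(name+'c.npy',allow_pickle=True).item();f=lambda u,v:(220+(u+.5)/3-.5,20+(v+.5)/3-.5)
    W=lambda p:world(c,f(*p),.049)[:2]
    ang=lambda v:np.degrees(np.arctan2(v[1],v[0]))
    a=ang(C-W(z0));b=ang(W(r)-C)-180+100;print('yaw from zero',a%360,'from red',b%360,'r',np.hypot(*(W(z0)-C)),np.hypot(*(W(r)-C)))
E
python3 - <<'E'
from h import *
C=np.array([.3945,.2377]);marks('tim2',(412,295),(366,404),C)
q=env.get_state()['qpos']
for th in(-1.615,-1.0,-.4): print(kin.inverse_kinematics([.394,.2372,.137],Q(th)).round(2))
for th in(-1.615,-1.0,-.4): print(kin.inverse_kinematics([.394,.2372,.137],Q(th+np.pi)).round(2))
E
```

```text
yaw from zero 301.1107362161639 from red 300.66770486422615 r 0.03257128799172996 0.03272267084325628
[-1.53  0.74  1.17  2.24 -0.98  0.84  0.26]
[-1.46  0.63  1.02  2.24 -0.84  0.74  0.73]
[-1.39  0.56  0.92  2.23 -0.74  0.68  1.23]
[-1.15  0.44  0.58  2.22 -0.43  0.59  2.85]
[-0.58  0.38 -0.12  2.19  0.08  0.57  2.96]
[ 0.17  0.62 -1.06  2.14  0.76  0.83  2.94]
```

```bash
cat >> h.py <<'E'
def dial(name,im=None,d=None,c=None):
    if im is None: im=cv2.imread(f'pics/{name}.png');d=np.load(name+'.npy');c=np.load(name+'c.npy',allow_pickle=True).item()
    P=cloud(c,d,(.33,.47,.16,.31,.07,.09));r=cv2.minAreaRect(P[:,:2].astype(np.float32)*1000)
    b=cv2.boxPoints(r);e=[b[1]-b[0],b[2]-b[1]];e=max(e,key=lambda v:np.hypot(*v));bar=np.degrees(np.arctan2(e[1],e[0]))%180
    P=cloud(c,d,(.33,.47,.16,.31,.040,.053));C=np.array(cv2.minEnclosingCircle(P[:,:2].astype(np.float32)*1000)[0])/1000
    I=im.astype(int);m=(I[...,2]>1.7*I[...,1])&(I[...,2]>1.7*I[...,0])&(I[...,2]>70);ys,xs=np.nonzero(m)
    W=np.array([world(c,(x,y),.049)[:2] for x,y in zip(xs,ys)])-C;rr=np.hypot(W[:,0],W[:,1]);k=(rr>.026)&(rr<.038)
    w=W[k].mean(0);red=np.degrees(np.arctan2(w[1],w[0]))
    print('C',C.round(4),'bar',bar.round(2),'red',red.round(2),'n',k.sum(),'r',np.hypot(*w).round(4),'yaw',(red-80).round(2));return C,bar,red
def look(n):
    env.reach([.45,.22,.36],Q(TH));env.dwell(.2);return dial(n,*shot(n))
def grab(C,a,f=60):
    env.grip(.045);env.reach([C[0],C[1],.20],Q(a));env.movel([C[0],C[1],.137],.08,stop_force=8);env.dwell(.3)
    f0=env.get_state()['force'][2];env.grip(0.,f);env.dwell(.2);s=env.get_state();print('f0',f0.round(2),'open',s['opening'],s['force'].round(2));return f0
def letgo(C):
    env.grip(.045);env.movel([C[0],C[1],.22],.1)
E
python3 - <<'E'
import h;from h import *
dial('tim1');dial('tim2')
C=[.3943,.2368];a=-1.615;f0=grab(C,a)
h.PX=[*C,a];h.ZC=.137;press(0,f0)
for th in np.linspace(a,a+1.1615,9)[1:]:
    h.PX=[*C,th];env.movel([*C,h.ZC],.03,rot=Q(th));press(0,f0)
letgo(C);look('tim3');print(env.get_state()['time'])
E
```

```text
C [0.3954 0.2385] bar 177.97 red 87.14 n 16 r 0.0329 yaw 7.14
C [0.3944 0.2378] bar 87.43 red 19.69 n 12 r 0.0324 yaw -60.31
f0 0.46 open 0.01028382941631293 [ 0.7  -0.14  0.89]
th -1.615 z 0.1371 cmd 0.1370 F [ 0.7 -0.1  0.4] T [ 0.08 -0.17  0.03]
th -1.470 z 0.1371 cmd 0.1372 F [ 0.1 -1.4 -0.5] T [-0.33 -0.01  0.02]
th -1.325 z 0.1371 cmd 0.1372 F [ 0.2 -0.8 -0.8] T [-0.23 -0.02  0.08]
th -1.179 z 0.1371 cmd 0.1372 F [ 0.3 -0.6 -1.1] T [-0.21 -0.    0.04]
th -1.034 z 0.1371 cmd 0.1372 F [ 0.3 -0.6 -0.3] T [-0.24 -0.04 -0.  ]
th -0.889 z 0.1371 cmd 0.1372 F [ 1.3 -0.4 -0.8] T [-0.18 -0.03  0.01]
th -0.744 z 0.1371 cmd 0.1372 F [ 0.5 -0.6 -0.7] T [-0.2  -0.03  0.06]
th -0.599 z 0.1371 cmd 0.1372 F [ 0.9 -1.  -0.8] T [-0.18 -0.1   0.04]
th -0.454 z 0.1371 cmd 0.1372 F [ 1.2 -0.5 -0.9] T [-0.15 -0.11  0.01]
C [0.3937 0.2381] bar 153.86 red 53.07 n 13 r 0.0333 yaw -26.93
66.7333
```

The knob ran back to its zero stop and then carried the body half-way. I'll finish turning the body against that stop, then look.

Run:
```python
import h;from h import *
C=[.3938,.2372];a=-.4562;f0=grab(C,a)
h.PX=[*C,a];h.ZC=.137;press(0,f0)
for th in np.linspace(a,a+.598,5)[1:]:
    h.PX=[*C,th];env.movel([*C,h.ZC],.03,rot=Q(th));press(0,f0)
letgo(C);look('tim4');print(env.get_state()['time'])
```

```text
f0 -0.21 open 0.010421263353780944 [-1.73 -0.19  5.52]
th -0.456 z 0.1373 cmd 0.1373 F [-0.6 -0.3 -0.3] T [-0.14  0.28  0.  ]
th -0.307 z 0.1373 cmd 0.1373 F [-0.8 -0.3 -0.9] T [-0.04  0.01  0.01]
th -0.157 z 0.1373 cmd 0.1373 F [-1.6 -0.6 -0.6] T [-0.16  0.12  0.01]
th -0.008 z 0.1373 cmd 0.1372 F [-0.9 -0.9 -0.1] T [-0.06  0.18  0.  ]
th 0.142 z 0.1373 cmd 0.1372 F [ 0.5 -0.1 -1. ] T [-0.01 -0.03  0.03]
C [0.394  0.2378] bar 7.83 red 88.26 n 15 r 0.0336 yaw 8.26
80.6833
```

Run:
```python
import h;from h import *
C=[.394,.2370];a=np.radians(7.83);f0=grab(C,a)
h.PX=[*C,a];h.ZC=.137;press(19,f0)
for th in np.linspace(a,a-.5,4)[1:]:
    h.PX=[*C,th];env.movel([*C,h.ZC],.02,rot=Q(th));print('post',env.get_state()['force'].round(1));press(19,f0)
env.movel([*C,.1372],.02);letgo(C);look('tim5');print(env.get_state()['time'])
```

```text
f0 -0.3 open 0.01052496916304689 [-2.25  0.81  4.49]
th 0.137 z 0.1371 cmd 0.1362 F [-4.1 -1.  20.2] T [-0.36  1.18  0.04]
post [-6.  -0.8 21. ]
th -0.030 z 0.1371 cmd 0.1362 F [-4.7 -0.5 19.7] T [-0.24  1.22 -0.1 ]
post [-5.  -0.8 20.6]
th -0.197 z 0.1371 cmd 0.1363 F [-5.  -0.7 20.1] T [-0.08  1.12 -0.14]
post [-5.7 -0.1 20. ]
th -0.363 z 0.1371 cmd 0.1363 F [-4.8 -0.2 17.9] T [-0.    1.05 -0.21]
C [0.3942 0.238 ] bar 159.38 red 88.44 n 15 r 0.0328 yaw 8.44
91.6333
```

The timer body stayed put at 19 N and the knob turned 29°. Continuing.

Run:
```python
import h;from h import *
bar=159.38
for i,goal in enumerate((123.,88.6)):
    C=[.394,.2370];a=np.radians(bar-180);f0=grab(C,a)
    h.PX=[*C,a];h.ZC=.1366;press(20,f0)
    for th in np.linspace(a,np.radians(goal-180),5)[1:]:
        h.PX=[*C,th];env.movel([*C,h.ZC],.02,rot=Q(th));press(20,f0)
    env.movel([*C,.1372],.02);letgo(C);_,bar,red=look('tim6%d'%i);print(env.get_state()['time'])
    if abs(red-88.4)>2: break
im=cv2.imread('pics/tim6%d.png'%i);cv2.imwrite('pics/tim6_c.png',cv2.resize(im[20:200,220:430],None,fx=3,fy=3,interpolation=cv2.INTER_CUBIC))
```

```text
f0 0.51 open 0.010188931033715027 [-0.71  0.26  5.57]
th -0.360 z 0.1371 cmd 0.1364 F [-4.  -0.9 16.9] T [-0.26  0.86 -0.02]
th -0.519 z 0.1371 cmd 0.1362 F [-4.  -0.9 19.1] T [-0.25  0.97 -0.21]
th -0.677 z 0.1371 cmd 0.1362 F [-4.8 -0.4 19.4] T [-0.16  1.   -0.12]
th -0.836 z 0.1371 cmd 0.1362 F [-4.9  0.5 19.3] T [-0.06  0.96 -0.14]
th -0.995 z 0.1371 cmd 0.1362 F [-4.5  0.  18.8] T [ 0.01  0.98 -0.14]
C [0.3941 0.2376] bar 123.12 red 87.68 n 14 r 0.0325 yaw 7.68
102.925
f0 -0.77 open 0.010651732838329344 [-0.28  0.87  5.43]
th -0.993 z 0.1371 cmd 0.1362 F [-5.7 -0.6 20.8] T [-0.31  1.09 -0.01]
th -1.143 z 0.1371 cmd 0.1364 F [-3.6 -0.6 19.1] T [-0.21  0.9  -0.13]
th -1.294 z 0.1371 cmd 0.1363 F [-3.7 -0.7 19.7] T [-0.13  0.89 -0.12]
th -1.445 z 0.1371 cmd 0.1363 F [-4.7  0.4 20.3] T [-0.06  0.97 -0.14]
th -1.595 z 0.1371 cmd 0.1363 F [-3.7 -0.3 19. ] T [-0.03  0.87 -0.15]
C [0.394  0.2372] bar 88.61 red 87.39 n 13 r 0.0332 yaw 7.39
112.9333
```

View pics/tim6_c.png

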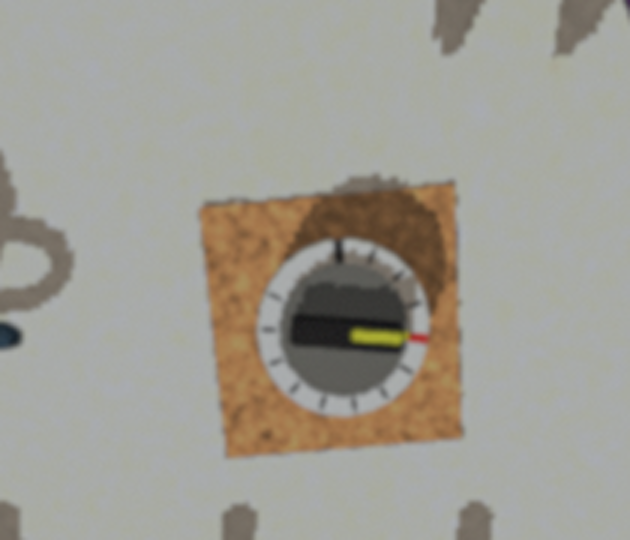

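The yellow pointer, at (350–408,337), meets the red mark at (419,338), and the zero mark is at (339,250). The timer is square to the coaster. One last check of the stand before handing in.

Run:
```python
from h import *
C=np.array([.394,.2374]);marks('tim61',(339,250),(419,338),C)
env.reach([.56,.18,.36],Q(TH));env.dwell(.2)
for k in(0,2,4): verify(k,'end%d'%k)
env.reach([.45,-.2,.40],Q(TH));t,_=camera('top');s,_=camera('side');cv2.imwrite('pics/end.png',np.hstack([cv2.resize(t[60:280,120:480],(450,275)),cv2.resize(s[120:340,180:380],(300,275))]));print(env.get_state()['time'])
```

```text
yaw from zero 7.270656751077649 from red 7.546631678942916 r 0.03330483589657483 0.032889716234391
verify 0 (-0.09, -0.055) 368 top 0.0584 y 0.0032
verify 0 (-0.024, 0.0) 225 top 0.0582 y 0.003
butt -0.0901
verify 2 (-0.09, -0.055) 350 top 0.0581 y 0.0008
verify 2 (-0.024, 0.0) 215 top 0.0581 y 0.0007
butt -0.0904
verify 4 (-0.09, -0.055) 370 top 0.0581 y -0.0014
verify 4 (-0.024, 0.0) 216 top 0.058 y -0.0016
butt -0.0915
115.4
```

View pics/end.png

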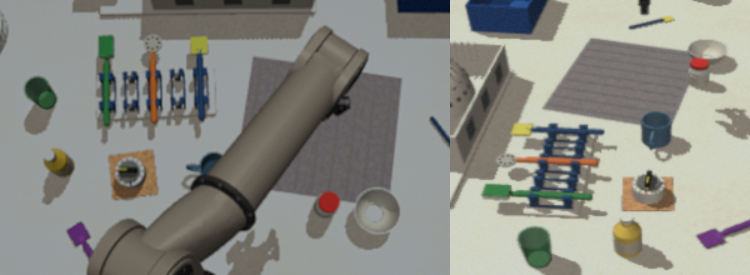

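The mat is empty and all three utensils are home with heads away, at (105,85), (152,85) and (200,85). The timer is set and the bystanders haven't moved.

```bash
python3 -c "
from h import *
print(job.job_done())"
```

```text
the job is handed in; nothing more can be done
None
```

The scraper, skimmer and brush are fully home in their own holders with heads away, and the timer is set to 20 minutes (within about 1°) and square on its coaster. On the first try at 12.5 N the whole timer spun, so I turned it back and set it again pressing with about 20 N, above the suggested 10–15 N. The job is handed in; no verdict was shown.

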